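# Open the safety cap of the cleaner jug in the bench cleats

## Task

Push the cleaner jug along the bench, upright and without picking it up, until it is fully home and square against the back of the wooden cleats. Then press its push-and-turn safety cap down, twist it anticlockwise until it is free and lift it straight up, and finish while still holding the cap level, roughly 8 cm above the open neck, with the jug still home. Leave the other things on the bench where they are.

Things in the scene. Friction and masses are not known exactly. Their poses are not given: they have to be found in the camera images.
- jug: White plastic cleaner jug, 0.5 to 0.95 kg, loose and upright: a block 110 mm long (its x), 80 mm wide (y), 86 mm high, with a round neck 25 mm in diameter on its flat top, 25 mm forward (+x) of the middle. Starts 110 to 140 mm short of home, up to 15 mm aside and 0.1 rad askew, neck end towards the cleats. Origin: centre of the underside; x points to the neck end, z up.
- cap: Round black ribbed safety cap on the neck, 46 mm in diameter, 32 mm high, 40 g. Origin: centre of its underside, z up; x starts along the jug's x. Locked, its underside is 100 mm, its top 132 mm above the bench, 14 mm free below the skirt. To free: press 5 to 8 mm straight down, keep pressed, turn 60 degrees anticlockwise from above (free from 45, hard stop at 74), lift. Clockwise is blocked.
- plug (a joint): Grey spring plug, 18 mm in diameter, in the mouth of the neck; the cap bears on it and it stands 8 mm out when up. Value: how far it is pressed in (m): 0 = up (cap locked, or off), 0.008 = cap fully down on the neck, a hard stop. Pressing takes 5 N to start, 1 N more per mm, 13 N at the stop; inner teeth block the turn until about 5 mm. A cap let up before 45 degrees of turn stays caught.
- neck (a point): Centre of the rim of the jug's neck, on the neck's axis, 119 mm above the jug's underside (inside the cap until it is off); axes as the jug's.
- cleats: U of wooden strips 30 mm high, fixed to the bench, mouth roughly towards the robot: a back strip and two side strips 90 mm apart inside, whose tips flare out by 20 degrees. Origin: on the bench, where the jug's origin is when home. x points to the back strip (near face at +55 mm); the side strips begin 10 mm before the origin, the flares 57 mm before it, the mouth about 123 mm wide.
- home (a point): The point on the bench where the jug's origin is when the jug is fully home against the back strip, 55 mm before that strip; x points to the back strip, as the jug's x must.
- spray_can: Upright aluminium spray can, 54 mm in diameter, 170 mm high, a bystander. Origin: centre of the underside.
- screw_jar: Closed glass screw jar, 68 mm in diameter, 90 mm high, a bystander. Origin: centre of the underside.
- wax_tin: Low round steel tin, 52 mm in diameter, 40 mm high, a bystander. Origin: centre of the underside.
Things that resemble listed ones, but are neither listed nor needed, are in the scene too. Several things have the shape of the cleats; the one meant has the colours described above.

How it is judged:
On the way, in this order (a step that is already met when the one before it is completed fails the run):
1. the jug is pushed home between the cleats, cap still locked on (horizontal distance between jug and home below 0.01 m and angle between the x axis of jug and the x axis of home, either way round below 0.12 rad and angle between jug's own z axis and vertical below 0.1 rad and z of cap in the frame of jug below 0.105 m), for 0.2 s.
2. the cap is pressed down at least 4 mm (value of joint plug above 0.004 m), for 0.05 s.
3. the cap is twisted at least 35 degrees while on the neck (angle between the x axis of cap and the x axis of jug, either way round above 0.61 rad and z of cap in the frame of jug below 0.115 m).
4. the cap is lifted clear of the neck and held by the fingers (z of cap in the frame of neck above 0.03 m and contact force between the fingers and cap above 1 N), for 0.2 s.
At the end, for the whole second after the job is handed in: The jug stands upright, its origin within 10 mm of home and within 0.12 rad of the cleats' direction; the fingers hold the cap still and level (within 0.3 rad), its underside 35 to 150 mm above the neck's rim, its axis within 35 mm of the neck's, and it touches nothing of the jug (horizontal distance between jug and home below 0.01 m and angle between the x axis of jug and the x axis of home, either way round below 0.12 rad and angle between jug's own z axis and vertical below 0.1 rad and z of cap in the frame of neck between 0.035 and 0.15 m and horizontal distance between cap and neck below 0.035 m and angle between cap's own z axis and vertical below 0.3 rad and contact force between the fingers and cap above 1 N and contact force between cap and jug below 0.1 N and linear speed of cap below 0.03 m/s and linear speed of jug below 0.02 m/s); the arm keeps its last pose, push and grip.
It fails at once if the jug is tipped by more than 0.3 rad (angle between jug's own z axis and vertical above 0.3 rad).
It fails at once if the jug is picked up more than 25 mm off the bench (height (world z) of jug above 0.025 m).
It fails at once if the spray can is moved more than 30 mm (distance of spray_can from where it was at the start of the episode above 0.03 m).
It fails at once if the screw jar is moved more than 30 mm (distance of screw_jar from where it was at the start of the episode above 0.03 m).
It fails at once if the wax tin is moved more than 30 mm (distance of wax_tin from where it was at the start of the episode above 0.03 m).
It also fails if it takes over 51 s, if anything falls off the work surface, if the arm or the gripper's body presses on something with over 40 N, if the wrist force passes 120 N, or if a joint passes its speed limit or range.

## Robot

A 6-joint arm with a two-finger parallel gripper is mounted at the origin on the work surface. World frame = base frame: x ahead of the robot, y to its left, z up, the work surface at z = 0. Lengths are in m, angles in rad, forces in N, time in s.
With the tool pointing down it reaches from about 0.375 to 0.9 m from the base axis. Payload 3.1 kg.
Tool frame: the origin (TCP) lies on the centre line of the jaws, within the pads' length; the fingertips stand 22 mm ahead of it and the grasp point (between the pads) lies 3 mm ahead of it; z points along the fingers, y is the line along which they close (so a half turn about z gives the same grasp; the last joint's range is limited). The gripper opens to 85 mm and grips with 20 to 120 N. Pads are 22 mm wide; open, the fingers measure 114 mm over their backs; the gripper's body (76 mm by 85 mm) begins 54 mm behind the grasp point. The pads swing forward as they close: fully open they stand 13 mm farther back than shut.
Start: joints at [-0.178, 0.527, 1.433, -0, 1.181, -0.178], TCP at [0.625, 0, 0.253] pointing down, gripper open.
Joint ranges: [-3.08, 3.08], [-0.75, 2.2], [0.22, 2.44], [-1.43, 4.57], [0, 2.65], [-2.85, 2.85]. Speed limits (rad/s): [2.79, 2.79, 3.14, 3.14, 3.14, 3.14].

## Interface

Orientations are given as a unit quaternion [x, y, z, w].
In Python, from station import sense, eyes, job gives the robot as it stands.
- The arm moves only by the tool advance, called after ">>>" as name(argument=value, ...), one argument or row to a line, values as JSON. Schema: {"type":"object","properties":{"plan":{"type":"array","items":{"type":"array","items":{"type":"number"},"minItems":5,"maxItems":5},"minItems":1,"maxItems":20},"grip_force":{"type":"number"},"only":{"type":"string"},"quiet":{"type":"boolean"},"lines":{"type":"string"}},"required":["plan"],"additionalProperties":false}. plan is a list of rows, 1 to 20 of them, each of 5 numbers: dx, dy, dz in units of 50 mm, then a turn about the tool's z in units of 0.25 rad, then the opening from 0.0 (shut) to 1.0 (fully open); each row is the pose to reach, as a shift and turn from the pose commanded when the call began, along the tool's axes at that moment; what a row does not reach only later rows make up. A row lasts 1/10 s, in which the tool goes at most 0.05 m and 0.15 rad, less where a joint would pass 70% of its speed; a pose out of reach is approached as far as the arm can. The fingers move at their own pace and stop on an object; grip_force is the grip in N (left out, the last holds). Time passes only in rows, so rows that do not move let the fingers close. The tool returns the time, the measured TCP pose, the force, the opening and the grip force at its end. only (a regular expression) keeps the lines of the reply that match it, lines (a string "A,B") keeps lines A to B, and quiet returns only ok. Input that does not fit is refused with a message, and nothing moves.
- sense(): the state, without advancing time (a new reading comes with each control period).
- eyes.snapshot(name): name is "scene" or "side" or "wrist"; returns a dict with "pixels" (480x640x3 uint8, red, green, blue), "range_z" (480x640 float32, m along the optical axis (not along the pixel's ray), 0 where there is no reading), "fov_y" (degrees; the focal length in pixels is half the picture's height over the tangent of half this angle, whatever the lens; pixels are square), "cx", "cy" (the principal point, pixels), "k1" (the pictures are not rectified: a ray, as slopes to the right and down, at radius r is drawn at 1 + k1 r^2 times it, then the intrinsics apply), "R" (3x3) and "t" (3): a world point X has camera coordinates R X + t; the wrist camera has in their place "hand_eye" (4x4, takes a point from camera to tool coordinates, whose origin is the TCP and whose axes are the flange's). Camera axes: x right, y down, z forward; pixel columns grow to the right and rows downward; lengths in m; the calibration is good to about 2 mm. A picture is of the moment at which its call begins: read the wrist's pose just before it.
- job.sign_off(): hands the job in; it is judged then, once.
The state is a dict: "t": time; "q": joint angles; "qd": joint speeds; "tau": joint torques, N m; "tcp_pos": TCP position; "tool_rot": TCP orientation; "force": force on the tool from outside, world axes, zero at the start; "ft_torque": the same for the moment, N m; "finger_gap": opening from 0.0 (shut) to 1.0 (fully open); "gripper_force": force on a finger pad.
Only numpy, scipy, OpenCV 4.12 (cv2) and the standard library are available. Lean on these libraries where they do the work, as an engineer would, in place of code of your own. Each camera call takes 0.05 s, during which the arm holds its last target. There are 200 camera calls.

## Working session

There is one attempt and no reset: what is moved stays moved. The work goes in short steps, Python scripts to look and compute and a tool call to move; the robot and the scene stay as the last step left them, time stands still between calls to the robot, and variables do not carry over. Pictures are saved under pics/ and viewed, at most 10 in all, crops included, and the job is handed in when it is done.

```bash
ls; mkdir -p pics; cat > h.py <<'E'
import numpy as np, cv2
from station import sense, eyes, job
from scipy.spatial.transform import Rotation as Ro
def cam(n):
    st=sense(); s=eyes.snapshot(n)
    f=240/np.tan(np.radians(s["fov_y"])/2); s["f"]=f
    if "hand_eye" in s:
        H=np.array(s["hand_eye"]); T=np.eye(4); T[:3,:3]=Ro.from_quat(st["tool_rot"]).as_matrix(); T[:3,3]=st["tcp_pos"]
        s["M"]=T@H
    else:
        M=np.eye(4); R=np.array(s["R"]); M[:3,:3]=R.T; M[:3,3]=-R.T@np.array(s["t"]); s["M"]=M
    s["K"]=np.array([[f,0,s["cx"]],[0,f,s["cy"]],[0,0,1.]])
    return s
def slopes(s,uv):
    uv=np.asarray(uv,float).reshape(-1,2)
    d=(uv-[s["cx"],s["cy"]])/s["f"]; x=d.copy()
    for _ in range(20): x=d/(1+s["k1"]*(x**2).sum(1,keepdims=True))
    return np.c_[x,np.ones(len(x))]
def onplane(s,uv,z):
    r=slopes(s,uv)@s["M"][:3,:3].T; o=s["M"][:3,3]
    return o+r*((z-o[2])/r[:,2:])
def depthpts(s,uv):
    uv=np.asarray(uv,int).reshape(-1,2)
    d=s["range_z"][uv[:,1],uv[:,0]]
    return (slopes(s,uv)*d[:,None])@s["M"][:3,:3].T+s["M"][:3,3]
def save(s,n): cv2.imwrite("pics/"+n,cv2.cvtColor(s["pixels"],cv2.COLOR_RGB2BGR))
E
python3 - <<'E'
from h import *
for n in("scene","side","wrist"):
    s=cam(n); save(s,n+"0.png"); np.savez(n+"0.npz",**{k:v for k,v in s.items()})
    print(n,s["f"],s["k1"],s["M"].round(3).tolist())
print(sense())
E
```

```text
pics
scene 610.4706450680063 -0.0998496897448064 [[-0.786, 0.405, -0.466, 1.276], [0.618, 0.5, -0.607, 0.938], [-0.013, -0.765, -0.643, 1.075], [0.0, 0.0, 0.0, 1.0]]
side 437.24756183363985 0.006319089826490993 [[0.771, -0.324, 0.548, -0.03], [-0.636, -0.426, 0.643, -0.71], [0.025, -0.845, -0.535, 0.699], [0.0, 0.0, 0.0, 1.0]]
wrist 389.67421982920575 -0.0717972362337448 [[1.0, 0.001, -0.001, 0.625], [0.0, -0.948, -0.319, 0.082], [-0.002, 0.319, -0.948, 0.373], [0.0, 0.0, 0.0, 1.0]]
{'t': 0.15, 'q': array([-1.78512607e-01,  5.28226980e-01,  1.43361320e+00,  1.13772550e-05,
        1.18139031e+00, -1.78497586e-01]), 'qd': array([ 1.06645075e-03, -3.18046876e-03, -3.06898910e-03, -1.70769175e-03,
        9.00673757e-07, -1.75528012e-04]), 'tau': array([ 1.17890530e-03, -4.42742836e+01, -1.78276026e+01, -2.15643640e-04,
        5.61750654e-03, -9.84718270e-06]), 'tcp_pos': array([6.24489850e-01, 1.16570434e-04, 2.52572485e-01]), 'tool_rot': array([ 7.07113385e-01,  7.07099703e-01, -4.62721045e-04, -6.75677496e-04]), 'force': array([-0.11446262, -1.10262336,  0.11640985]), 'ft_torque': array([-0.03270055, -0.00513238, -0.01969838]), 'gripper_force': 0.0, 'finger_gap': 0.9959059759056605}
```

View pics/scene0.png

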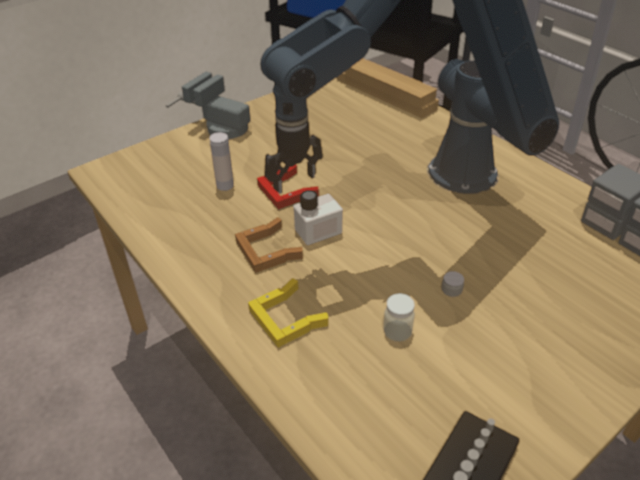

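View pics/side0.png

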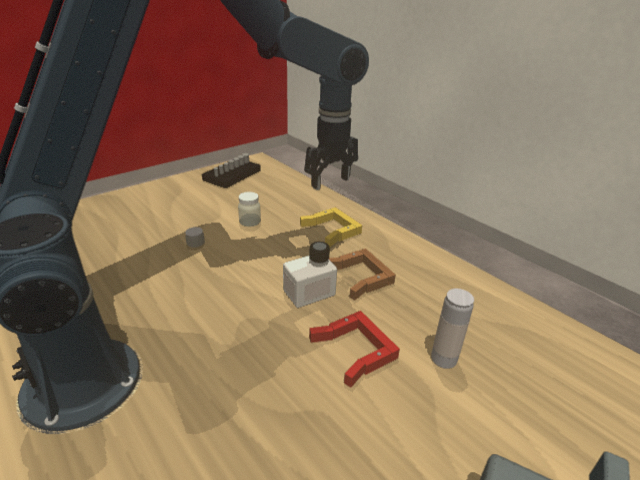

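Candidates for the cleats: red U (scene 288,190), brown wooden U (268,245) and yellow U (285,312). The wooden brown one, which the jug's neck end faces, is meant. The only white jug with a black cap is at (318,220). The side view shows the same order: brown (365,275), jug (310,280). Next I measure and make a close crop.

```bash
python3 - <<'E'
from h import *
crops=[]
for n in("scene","side"):
    s=dict(np.load(n+"0.npz")); hsv=cv2.cvtColor(s["pixels"],cv2.COLOR_RGB2HSV)
    box=(225,180,350,275) if n=="scene" else (275,235,400,305)
    x0,y0,x1,y1=box
    crops.append(cv2.resize(s["pixels"][y0:y1,x0:x1],(600,300 if n=="side" else 300),interpolation=cv2.INTER_CUBIC))
    vv,uu=np.mgrid[y0:y1,x0:x1]; uv=np.c_[uu.ravel(),vv.ravel()]
    P=depthpts(s,uv); h=hsv[uv[:,1],uv[:,0]].astype(int)
    for name,m in(("brown",(P[:,2]>.022)&(P[:,2]<.036)&(h[:,1]>110)&(h[:,0]>5)&(h[:,0]<18)),("jugtop",(P[:,2]>.078)&(P[:,2]<.094)&(h[:,1]<60)&(h[:,2]>120)),("captop",(P[:,2]>.126)&(P[:,2]<.14)&(h[:,2]<90))):
        Q=P[m]; 
        if len(Q)<5: print(n,name,len(Q)); continue
        r=cv2.minAreaRect((Q[:,:2]*1000).astype(np.float32))
        print(n,name,len(Q),"zmed",np.median(Q[:,2]).round(4),"mean",Q.mean(0).round(4),"rect",np.round(r[0],1),np.round(r[1],1),round(r[2],1))
        np.save(f"{n}_{name}.npy",Q)
    # bystanders
cv2.imwrite("pics/crop.png",cv2.cvtColor(np.vstack(crops),cv2.COLOR_RGB2BGR))
s=dict(np.load("scene0.npz"))
for nm,uv,z in(("can",(222,190),0),("jar",(400,338),0),("tin",(453,288),.02),("redtips",(268,183),.03),("redtip2",(316,192),.03),("yel",(292,286),.03),("yel2",(325,320),.03)): print(nm,onplane(s,[uv],z).round(3))
E
```

```text
scene brown 955 zmed 0.0286 mean [ 0.6615 -0.0881  0.0285] rect [ 592.6 -141.1] [362.3 187.8] 43.0
scene jugtop 647 zmed 0.085 mean [ 0.5135 -0.0459  0.0849] rect [513.3 -55. ] [ 84.  113.2] 81.7
scene captop 97 zmed 0.1304 mean [ 0.541  -0.0544  0.1305] rect [538.7 -59.8] [43.  44.2] 55.9
side brown 826 zmed 0.0298 mean [ 0.6701 -0.101   0.0293] rect [659.  -92.7] [150.6 135.5] 76.7
side jugtop 801 zmed 0.0863 mean [ 0.4988 -0.0698  0.0857] rect [511.5 -62.7] [ 80.9 109.5] 79.1
side captop 132 zmed 0.1322 mean [ 0.5325 -0.0718  0.1317] rect [536.1 -66.6] [45.6 45.1] 82.1
can [[ 0.617 -0.384  0.   ]]
jar [[0.597 0.349 0.   ]]
tin [[0.404 0.33  0.02 ]]
redtips [[ 0.513 -0.291  0.03 ]]
redtip2 [[ 0.432 -0.168  0.03 ]]
yel [[0.705 0.089 0.03 ]]
yel2 [[0.711 0.222 0.03 ]]
```

View pics/crop.png

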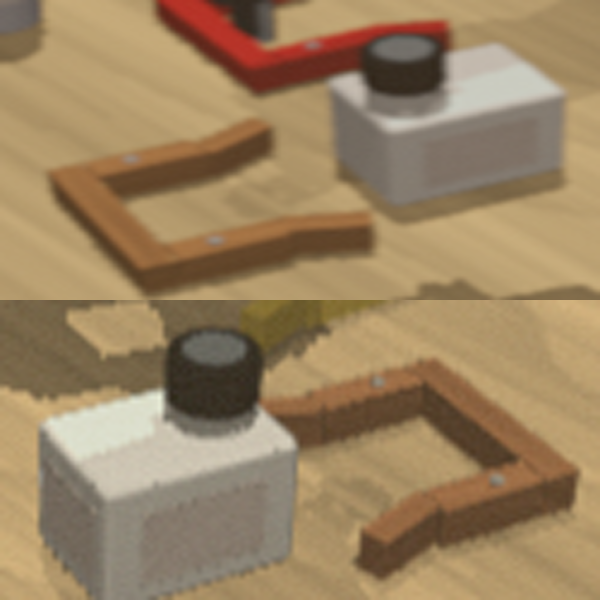

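View pics/wrist0.png

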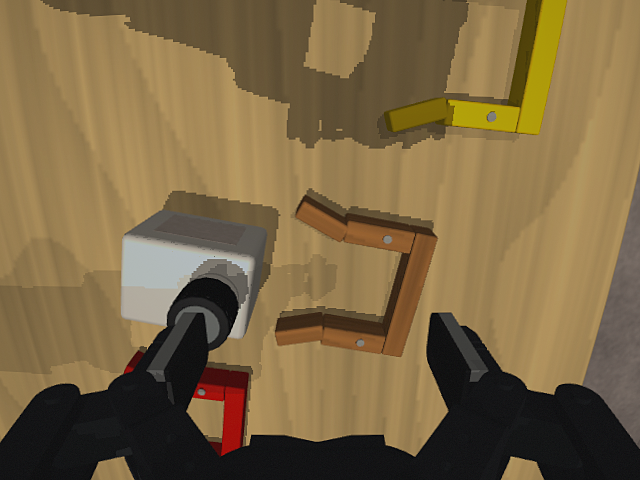

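The crop confirms it: brown wooden U with grey screws, its mouth towards the black-capped jug. The wrist view shows the whole U (back strip (435,235)–(395,355), tips at (305,205) and (280,330)) and the jug at (190,275). I fit directions and edges from the three views.

```bash
cat > meas.py <<'E'
from h import *
def cleat(s,box):
    x0,y0,x1,y1=box
    vv,uu=np.mgrid[y0:y1,x0:x1]; uv=np.c_[uu.ravel(),vv.ravel()]
    h=cv2.cvtColor(s["pixels"],cv2.COLOR_RGB2HSV)[uv[:,1],uv[:,0]].astype(int)
    P=depthpts(s,uv); m=(P[:,2]>.025)&(P[:,2]<.036)&(h[:,1]>110)&(h[:,0]>5)&(h[:,0]<18)&(P[:,0]>.57)&(abs(P[:,1]+.09)<.12)
    return onplane(s,uv[m],.03)[:,:2],uv[m]
def fit(Q):
    a=None
    # direction: by the back strip's outer edge, iterated
    th=-.2
    for _ in range(6):
        c,si=np.cos(th),np.sin(th); A=Q@np.array([[c,-si],[si,c]])  # x',y'
        xm=np.percentile(A[:,0],99.5); b=A[A[:,0]>xm-.019]
        ys=np.arange(b[:,1].min()+.004,b[:,1].max()-.004,.003)
        e=[(y,b[abs(b[:,1]-y)<.002,0].max()) for y in ys if (abs(b[:,1]-y)<.002).any()]
        k=np.polyfit(*np.array(e).T,1); th-=np.arctan(k[0])
    c,si=np.cos(th),np.sin(th); A=Q@np.array([[c,-si],[si,c]])
    xo=np.median([v for _,v in e]); 
    side=A[(A[:,0]>xo-.065)&(A[:,0]<xo-.03)]
    mid=(A[A[:,0]>xo-.01,1].min()+A[A[:,0]>xo-.01,1].max())/2
    up=side[side[:,1]>mid,1]; lo=side[side[:,1]<mid,1]
    ib=A[(abs(A[:,1]-mid)<.03)&(A[:,0]>xo-.05),0]
    inn=(np.percentile(up,3),np.percentile(lo,97))
    xi=np.percentile(ib,3)
    yc=sum(inn)/2
    R=np.array([[c,si],[-si,c]])
    home=np.array([xi-.055,yc])@R
    print("th",th.round(3),"outer x",xo.round(4),"strip",(xo-xi).round(4),"inner w",(inn[0]-inn[1]).round(4),"outer w",(up.max()-lo.min()).round(4),"mid",mid.round(4),yc.round(4),"home",home.round(4))
    return th,home
E
python3 - <<'E'
from meas import *
for n,b in(("scene",(230,215,306,272)),("side",(330,245,400,302)),("wrist",(265,180,450,370))):
    s=dict(np.load(n+"0.npz")); Q,uv=cleat(s,b); print(n,len(Q))
    try: fit(Q)
    except Exception as e: print(e)
# jug from wrist
s=dict(np.load("wrist0.npz"))
vv,uu=np.mgrid[190:350,100:290]; uv=np.c_[uu.ravel(),vv.ravel()]
P=depthpts(s,uv); h=cv2.cvtColor(s["pixels"],cv2.COLOR_RGB2HSV)[uv[:,1],uv[:,0]].astype(int)
for nm,m,z in(("top",(abs(P[:,2]-.086)<.005)&(h[:,1]<70),.086),("cap",(abs(P[:,2]-.132)<.006)&(P[:,0]<.57),.132)):
    Q=onplane(s,uv[m],z)[:,:2]; r=cv2.minAreaRect((Q*1000).astype(np.float32)); print(nm,len(Q),r,P[m][:,2].mean())
for n in("scene","side"):
    q=np.load(n+"_jugtop.npy"); r=cv2.minAreaRect((q[:,:2]*1000).astype(np.float32)); print(r)
E
```

```text
scene 797
th -0.2 outer x 0.7275 strip 0.0206 inner w 0.0875 outer w 0.1411 mid 0.0527 0.0522 home [ 0.6493 -0.0781]
side 739
th -0.184 outer x 0.728 strip 0.024 inner w 0.0873 outer w 0.1393 mid 0.0324 0.032 home [ 0.6438 -0.0875]
wrist 7334
th -0.187 outer x 0.7307 strip 0.0221 inner w 0.0915 outer w 0.1361 mid 0.0385 0.0387 home [ 0.6495 -0.0832]
top 7825 ((516.8339233398438, -57.97518539428711), (79.59078979492188, 107.73688507080078), 79.79811096191406) 0.08540358497408941
cap 1764 ((542.6763916015625, -59.448814392089844), (39.11723709106445, 45.48084259033203), 56.5533561706543) 0.13139125331571838
((513.265625, -54.95478057861328), (83.96895599365234, 113.22320556640625), 81.7107925415039)
((511.4953308105469, -62.65576934814453), (80.9132080078125, 109.51498413085938), 79.06849670410156)
```

Checks hold: inner width 88–91 mm, jug top 80×108 mm at z 0.0855, cap top at 0.131, cap about 25–29 mm ahead of the jug's middle. Home ≈ (0.6475, −0.083), direction −0.19; jug ≈ (0.514, −0.0585), yaw ≈ −0.175, so 136 mm short and nearly aligned. I'll push the rear face with both fingers half open.

The manual's scale: shifts go in units of 50 mm and turns go in units of 0.25 rad. Converting my numbers, -0.195 m is -3.9, -0.16 m is -3.2, -1.38 rad is -5.52.

>>> advance(
  plan=[
    [-0.4, -1.6, 0.4, -1.2, 0.5],
    [-0.6, -2.4, 0.6, -1.8, 0.5],
    [-0.8, -3.2, 0.8, -2.4, 0.5],
    [-0.88, -3.9, 1, -3, 0.5],
    [-0.88, -3.9, 1, -3.6, 0.5],
    [-0.88, -3.9, 1, -4.2, 0.5],
    [-0.88, -3.9, 1, -4.8, 0.5],
    [-0.88, -3.9, 1, -5.52, 0.5],
    [-0.88, -3.9, 1, -5.52, 0.5],
    [-0.88, -3.9, 1, -5.52, 0.5],
    [-0.88, -3.9, 1, -5.52, 0.5],
    [-0.88, -3.9, 1, -5.52, 0.5],
    [-0.88, -3.9, 1, -5.52, 0.5],
  ],
  grip_force=40,
)

```text
t: 1.45
tcp_pos: [0.43, -0.0439, 0.2033]
tool_rot: [0.096, 0.995, 0.0, -0.0]
force: [-0.2, -0.0, -0.8]
finger_gap: 0.498
gripper_force: 0.0
```

```bash
python3 - <<'E'
from h import *
st=sense(); print(st["q"].round(2),Ro.from_quat(st["tool_rot"]).as_matrix().round(3).tolist())
E
```

```text
[-0.36  0.35  1.95  0.    0.83 -1.74] [[-0.982, 0.19, -0.0], [0.19, 0.982, 0.0], [0.0, 0.0, -1.0]]
```

Converted, 0.155 m is 3.1, 0.12 m is 2.4.

>>> advance(
  plan=[
    [0, 0, 0.8, 0, 0.5],
    [0, 0, 1.6, 0, 0.5],
    [0, 0, 2.4, 0, 0.5],
    [0, 0, 3.1, 0, 0.5],
    [0, 0, 3.1, 0, 0.5],
    [0, 0, 3.1, 0, 0.5],
  ],
)

```text
t: 2.05
tcp_pos: [0.4297, -0.0439, 0.0482]
tool_rot: [0.095, 0.995, 0.0, -0.001]
force: [-0.7, 0.3, 0.2]
finger_gap: 0.499
gripper_force: 0.0
```

>>> advance(
  plan=[
    [-0.2, 0, 0, 0, 0.5],
    [-0.4, 0, 0, 0, 0.5],
    [-0.6, 0, 0, 0, 0.5],
    [-0.8, 0, 0, 0, 0.5],
    [-1, 0, 0, 0, 0.5],
    [-1.2, 0, 0, 0, 0.5],
    [-1.4, 0, 0, 0, 0.5],
    [-1.4, 0, 0, 0, 0.5],
  ],
)

```text
t: 2.85
tcp_pos: [0.5006, -0.0576, 0.0499]
tool_rot: [0.095, 0.995, -0.0, 0.002]
force: [-0.5, 0.9, -0.3]
finger_gap: 0.502
gripper_force: 0.0
```

```bash
python3 - <<'E'
from h import *
s=cam("side"); save(s,"side1.png")
E
```

```text
(no output)
```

View pics/side1.png

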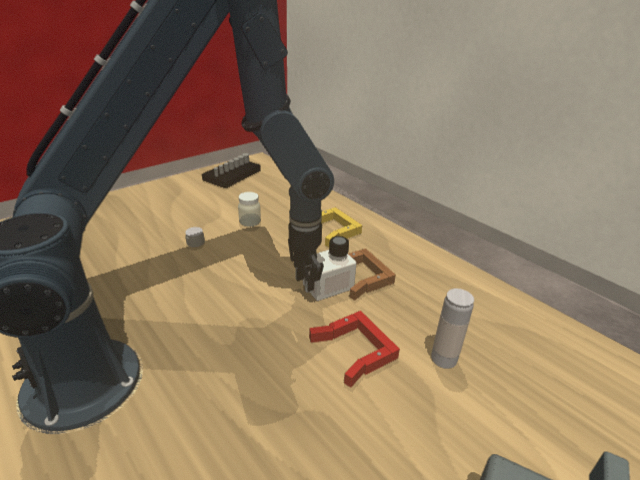

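The jug is upright, pushed to (333,272) and entering the cleats' mouth.

>>> advance(
  plan=[
    [-0.2, 0, 0, 0, 0.5],
    [-0.4, 0, 0, 0, 0.5],
    [-0.6, 0, 0, 0, 0.5],
    [-0.8, 0, 0, 0, 0.5],
    [-1, 0, 0, 0, 0.5],
    [-1.2, 0, 0, 0, 0.5],
    [-1.3, 0, 0, 0, 0.5],
    [-1.3, 0, 0, 0, 0.5],
  ],
)

```text
t: 3.7
tcp_pos: [0.5629, -0.0696, 0.0487]
tool_rot: [0.095, 0.995, -0.0, 0.0]
force: [-2.3, 1.0, -0.7]
finger_gap: 0.496
gripper_force: 0.0
```

>>> advance(
  plan=[
    [-0.06, 0, 0, 0, 0.5],
    [-0.12, 0, 0, 0, 0.5],
    [-0.18, 0, 0, 0, 0.5],
    [-0.24, 0, 0, 0, 0.5],
    [-0.24, 0, 0, 0, 0.5],
  ],
)

```text
t: 4.2
tcp_pos: [0.5733, -0.0715, 0.0483]
tool_rot: [0.095, 0.995, 0.0, -0.001]
force: [-4.3, 1.4, 1.8]
finger_gap: 0.499
gripper_force: 0.0
```

Converted, -0.004 m is -0.08, -0.002 m is -0.04.

>>> advance(
  plan=[
    [-0.04, 0, 0, 0, 0.5],
    [-0.08, 0, 0, 0, 0.5],
    [-0.08, 0, 0, 0, 0.5],
  ],
  lines="1,4",
)

```text
t: 4.5
tcp_pos: [0.5773, -0.0723, 0.0482]
tool_rot: [0.095, 0.995, 0.0, -0.001]
force: [-5.8, 1.0, 0.3]
```

```bash
python3 - <<'E'
from h import *
s=cam("side"); np.savez("side2.npz",**s); save(s,"side2.png")
s=cam("scene"); np.savez("scene2.npz",**s); save(s,"scene2.png")
for n in("scene","side"):
    s=dict(np.load(n+"2.npz")); vv,uu=np.mgrid[180:310,200:420]; uv=np.c_[uu.ravel(),vv.ravel()]
    P=depthpts(s,uv); h=cv2.cvtColor(s["pixels"],cv2.COLOR_RGB2HSV)[uv[:,1],uv[:,0]].astype(int)
    near=(abs(P[:,0]-.63)<.12)&(abs(P[:,1]+.08)<.08)
    for nm,m in(("top",(abs(P[:,2]-.086)<.005)&(h[:,1]<60)&(h[:,2]>110)&near),("cap",(abs(P[:,2]-.132)<.005)&near)):
        Q=P[m]; print(n,nm,len(Q),cv2.minAreaRect((Q[:,:2]*1000).astype(np.float32)))
        if nm=="top": print(" front edge along",np.percentile(Q[:,:2]@[.982,-.19],[2,98]))
E
```

```text
scene top 621 ((644.0676879882812, -79.28562927246094), (84.19865417480469, 107.81935119628906), 78.98104858398438)
 front edge along [0.59686789 0.69978267]
scene cap 294 ((623.8965454101562, -63.907073974609375), (63.27334976196289, 141.5796356201172), 54.194610595703125)
side top 412 ((651.152099609375, -90.06134796142578), (78.79141998291016, 95.4842758178711), 79.33418273925781)
 front edge along [0.61664598 0.69673492]
side cap 336 ((605.115234375, -97.19384002685547), (120.16529846191406, 144.36598205566406), 57.73247146606445)
```

>>> advance(
  plan=[
    [-0.04, 0, 0, 0, 0.5],
    [-0.08, 0, 0, 0, 0.5],
    [-0.08, 0, 0, 0, 0.5],
  ],
  only="tcp|force",
)

```text
tcp_pos: [0.5816, -0.0732, 0.0482]
force: [-4.4, 0.5, 1.0]
gripper_force: 0.0
```

>>> advance(
  plan=[
    [-0.02, 0, 0, 0, 0.5],
    [-0.04, 0, 0, 0, 0.5],
    [-0.04, 0, 0, 0, 0.5],
  ],
  only="tcp|force",
)

```text
tcp_pos: [0.5815, -0.0731, 0.0481]
force: [-8.1, 0.2, 2.4]
gripper_force: 0.0
```

Converted, -0.003 m is -0.06, -0.002 m is -0.04.

>>> advance(
  plan=[
    [-0.02, 0, 0, 0, 0.5],
    [-0.04, 0, 0, 0, 0.5],
    [-0.06, 0, 0, 0, 0.5],
    [-0.06, 0, 0, 0, 0.5],
    [-0.06, 0, 0, 0, 0.5],
  ],
  only="tcp|force|rot",
)

```text
tcp_pos: [0.5815, -0.0728, 0.0476]
tool_rot: [0.095, 0.995, 0.001, -0.006]
force: [-12.8, 2.0, 4.6]
gripper_force: 0.0
```

```bash
python3 - <<'E'
from h import *
s=cam("scene"); save(s,"scene3.png"); a=s["pixels"][160:300,200:380]
s=cam("side"); save(s,"side3.png"); b=s["pixels"][200:320,270:424]
cv2.imwrite("pics/c3.png",cv2.cvtColor(np.hstack([cv2.resize(a,(400,312),interpolation=2),cv2.resize(b,(400,312),interpolation=2)]),cv2.COLOR_RGB2BGR))
E
```

```text
(no output)
```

View pics/c3.png

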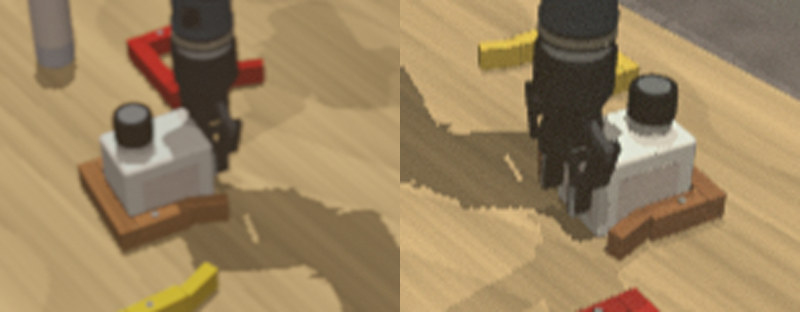

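The jug sits upright between the wooden strips, against the back strip (cap at crop (133,120) / (653,100)). Back off, go up and turn for the cap.

Converted, -0.18 m is -3.6, -0.14 m is -2.8, 1.38 rad is 5.52.

>>> advance(
  plan=[
    [0.2, 0, 0, 0, 0.5],
    [0.4, 0, 0, 0, 0.5],
    [0.7, 0, 0, 0, 0.5],
    [0.7, 0, -0.8, 0, 0.5],
    [0.7, 0, -1.8, 0, 0.6],
    [0.7, 0, -2.8, 0, 0.8],
    [0.7, 0, -3.6, 0, 1],
    [0.2, 0, -3.6, 0.6, 1],
    [-0.4, 0, -3.6, 1.2, 1],
    [-0.8, 0, -3.6, 1.8, 1],
    [-1.2, 0, -3.6, 2.4, 1],
    [-1.6, 0, -3.6, 3, 1],
    [-1.8, 0, -3.6, 3.6, 1],
    [-1.8, 0, -3.6, 4.2, 1],
    [-1.8, 0, -3.6, 4.8, 1],
    [-1.8, 0, -3.6, 5.52, 1],
    [-1.8, 0, -3.6, 5.52, 1],
    [-1.8, 0, -3.6, 5.52, 1],
    [-1.8, 0, -3.6, 5.52, 1],
  ],
)

```text
t: 7.7
tcp_pos: [0.6758, -0.0915, 0.2285]
tool_rot: [0.706, 0.708, 0.0, 0.001]
force: [0.1, 0.1, -0.6]
finger_gap: 1.001
gripper_force: 0.0
```

```bash
cat > cap.py <<'E'
from h import *
for n in("wrist","scene","side"):
    s=cam(n); save(s,n+"4.png")
    vv,uu=np.mgrid[0:480,0:640]; uv=np.c_[uu.ravel(),vv.ravel()]
    P=depthpts(s,uv); h=cv2.cvtColor(s["pixels"],cv2.COLOR_RGB2HSV)[uv[:,1],uv[:,0]].astype(int)
    near=(abs(P[:,0]-.67)<.05)&(abs(P[:,1]+.088)<.05)
    m=(abs(P[:,2]-.132)<.004)&near&(h[:,2]<150); Q=onplane(s,uv[m],.132)[:,:2]
    print(n,"cap",len(Q),P[m,2].mean().round(4),Q.mean(0).round(4),np.round(cv2.minEnclosingCircle((Q*1000).astype(np.float32))[0],1),np.round(cv2.minEnclosingCircle((Q*1000).astype(np.float32))[1],1))
    near=(abs(P[:,0]-.64)<.1)&(abs(P[:,1]+.088)<.09)
    m=(abs(P[:,2]-.086)<.004)&near&(h[:,1]<70)&(h[:,2]>110); Q=onplane(s,uv[m],.086)[:,:2]
    print("  top",len(Q),[np.round(x,1) for x in cv2.minAreaRect((Q*1000).astype(np.float32))])
E
python3 cap.py
```

```text
wrist cap 4379 0.1319 [ 0.6735 -0.0897] [673.3 -90.3] 23.4
  top 10726 [array([649.8, -85.5]), array([ 77.1, 106.6]), np.float64(79.2)]
scene cap 170 0.1314 [ 0.6724 -0.0863] [673. -86.] 24.7
  top 588 [array([649.7, -78.9]), array([ 82.7, 109.1]), np.float64(79.0)]
side cap 162 0.1326 [ 0.6697 -0.0937] [669.7 -93.4] 25.0
  top 632 [array([644.1, -91.1]), array([ 82. , 110.1]), np.float64(78.8)]
```

View pics/wrist4.png

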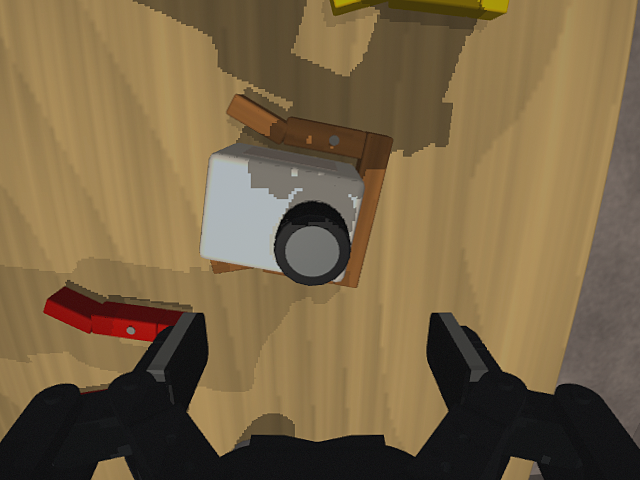

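Wrist view: cap at (312,248) between the fingers' line, jug flush against the back strip; all three views put the jug within 4 mm of their own home estimates. Go down around the cap.

Converted, 0.111 m is 2.22, 0.09 m is 1.8.

>>> advance(
  plan=[
    [0.04, -0.06, 0.6, 0, 1],
    [0.04, -0.06, 1.2, 0, 1],
    [0.04, -0.06, 1.8, 0, 1],
    [0.04, -0.06, 2.22, 0, 1],
    [0.04, -0.06, 2.22, 0, 1],
    [0.04, -0.06, 2.22, 0, 1],
  ],
  grip_force=60,
)

```text
t: 8.45
tcp_pos: [0.6727, -0.0894, 0.1174]
tool_rot: [0.707, 0.707, -0.0, 0.0]
force: [0.4, 0.9, 1.3]
finger_gap: 1.001
gripper_force: 0.0
```

>>> advance(
  plan=[
    [0, 0, 0, 0, 0.7],
    [0, 0, 0, 0, 0.5],
    [0, 0, 0, 0, 0.4],
    [0, 0, 0, 0, 0.3],
    [0, 0, 0, 0, 0.3],
    [0, 0, 0, 0, 0.3],
    [0, 0, 0, 0, 0.3],
    [0, 0, 0, 0, 0.3],
  ],
  grip_force=60,
)

```text
t: 9.25
tcp_pos: [0.6732, -0.0896, 0.1182]
tool_rot: [0.707, 0.707, 0.001, 0.001]
force: [1.0, 0.7, 4.7]
finger_gap: 0.526
gripper_force: 60.4
```

>>> advance(
  plan=[
    [0, 0, 0.04, 0, 0.3],
    [0, 0, 0.08, 0, 0.3],
    [0, 0, 0.12, 0, 0.3],
    [0, 0, 0.14, 0, 0.3],
    [0, 0, 0.14, 0, 0.3],
    [0, 0, 0.14, 0, 0.3],
  ],
  grip_force=70,
)

```text
t: 9.85
tcp_pos: [0.6733, -0.0896, 0.1125]
tool_rot: [0.707, 0.707, 0.001, 0.001]
force: [-1.2, 0.0, 10.5]
finger_gap: 0.527
gripper_force: 70.8
```

Converted, 0.003 m is 0.06, 0.002 m is 0.04.

>>> advance(
  plan=[
    [0, 0, 0.02, 0, 0.3],
    [0, 0, 0.04, 0, 0.3],
    [0, 0, 0.06, 0, 0.3],
    [0, 0, 0.06, 0, 0.3],
    [0, 0, 0.06, 0, 0.3],
  ],
  grip_force=80,
)

```text
t: 10.35
tcp_pos: [0.6733, -0.0896, 0.1112]
tool_rot: [0.707, 0.707, 0.001, 0.001]
force: [-4.4, 0.5, 17.7]
finger_gap: 0.526
gripper_force: 80.4
```

Cap fully down at the stop (17.7 N). Twist anticlockwise (negative about the tool's z).

Converted, -0.5 rad is -2.

>>> advance(
  plan=[
    [0, 0, 0, -0.4, 0.3],
    [0, 0, 0, -0.8, 0.3],
    [0, 0, 0, -1.2, 0.3],
    [0, 0, 0, -1.6, 0.3],
    [0, 0, 0, -2, 0.3],
    [0, 0, 0, -2, 0.3],
  ],
  grip_force=80,
)

```text
t: 10.95
tcp_pos: [0.6743, -0.0895, 0.1112]
tool_rot: [0.509, 0.861, 0.001, 0.003]
force: [-2.0, 2.1, 16.5]
finger_gap: 0.529
gripper_force: 80.2
```

```bash
python3 - <<'E'
from h import *
print(sense()["ft_torque"])
E
```

```text
[0.18970935 0.3974283  0.00260968]
```

Converted, -0.6 rad is -2.4.

>>> advance(
  plan=[
    [0, 0, 0, -0.4, 0.3],
    [0, 0, 0, -0.8, 0.3],
    [0, 0, 0, -1.2, 0.3],
    [0, 0, 0, -1.6, 0.3],
    [0, 0, 0, -2, 0.3],
    [0, 0, 0, -2.4, 0.3],
    [0, 0, 0, -2.4, 0.3],
    [0, 0, 0, -2.4, 0.3],
  ],
  grip_force=80,
)

```text
t: 11.75
tcp_pos: [0.6738, -0.0895, 0.1112]
tool_rot: [0.233, 0.972, -0.0, 0.002]
force: [-3.5, 1.9, 17.6]
finger_gap: 0.528
gripper_force: 80.3
```

```bash
python3 - <<'E'
from h import *
print(sense()["ft_torque"])
s=cam("wrist"); save(s,"wrist5.png")
s=cam("scene"); save(s,"scene5.png"); a=s["pixels"][160:300,200:380]
s=cam("side"); save(s,"side5.png"); b=s["pixels"][200:320,270:424]
cv2.imwrite("pics/c5.png",cv2.cvtColor(np.hstack([cv2.resize(a,(400,312),interpolation=2),cv2.resize(b,(400,312),interpolation=2)]),cv2.COLOR_RGB2BGR))
E
```

```text
[0.12987867 0.5850199  0.02827151]
```

View pics/wrist5.png

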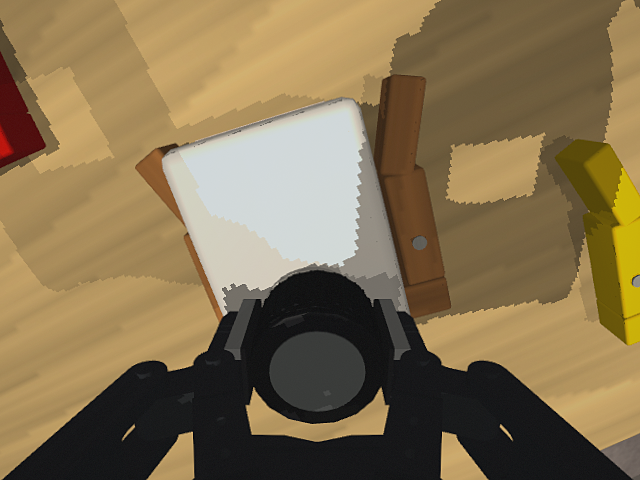

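The jug is still between the cleats and the cap is held between the pads at (318,360), turned about 63°. Lift.

Converted, -0.025 m is -0.5, -0.02 m is -0.4.

>>> advance(
  plan=[
    [0, 0, -0.1, 0, 0.3],
    [0, 0, -0.2, 0, 0.3],
    [0, 0, -0.3, 0, 0.3],
    [0, 0, -0.4, 0, 0.3],
    [0, 0, -0.5, 0, 0.3],
    [0, 0, -0.5, 0, 0.3],
  ],
  grip_force=80,
)

```text
t: 12.5
tcp_pos: [0.6726, -0.0895, 0.1325]
tool_rot: [0.233, 0.972, -0.0, 0.0]
force: [-0.4, -0.1, -0.5]
finger_gap: 0.526
gripper_force: 81.4
```

Converted, -0.086 m is -1.72, -0.075 m is -1.5.

>>> advance(
  plan=[
    [0, 0, -0.3, 0, 0.3],
    [0, 0, -0.6, 0, 0.3],
    [0, 0, -0.9, 0, 0.3],
    [0, 0, -1.2, 0, 0.3],
    [0, 0, -1.5, 0, 0.3],
    [0, 0, -1.72, 0, 0.3],
    [0, 0, -1.72, 0, 0.3],
    [0, 0, -1.72, 0, 0.3],
    [0, 0, -1.72, 0, 0.3],
    [0, 0, -1.72, 0, 0.3],
  ],
  grip_force=80,
)

```text
t: 13.5
tcp_pos: [0.6719, -0.0892, 0.2172]
tool_rot: [0.233, 0.972, 0.0, -0.001]
force: [-0.1, -0.2, -0.8]
finger_gap: 0.522
gripper_force: 81.5
```

```bash
python3 - <<'E'
from h import *
crops=[]
for n,(x,y) in(("scene",(200,130)),("side",(260,170))):
    s=cam(n); save(s,n+"6.png"); crops.append(cv2.resize(s["pixels"][y:y+160,x:x+200],(400,320),interpolation=2))
    vv,uu=np.mgrid[0:480,0:640]; uv=np.c_[uu.ravel(),vv.ravel()]
    P=depthpts(s,uv); h=cv2.cvtColor(s["pixels"],cv2.COLOR_RGB2HSV)[uv[:,1],uv[:,0]].astype(int)
    near=(abs(P[:,0]-.64)<.1)&(abs(P[:,1]+.088)<.09)
    m=(abs(P[:,2]-.086)<.004)&near&(h[:,1]<70)&(h[:,2]>110); Q=onplane(s,uv[m],.086)[:,:2]
    print(n,len(Q),[np.round(x,1) for x in cv2.minAreaRect((Q*1000).astype(np.float32))])
cv2.imwrite("pics/c6.png",cv2.cvtColor(np.hstack(crops),cv2.COLOR_RGB2BGR))
E
```

```text
scene 640 [array([649.3, -78.9]), array([ 82.8, 108.2]), np.float64(78.9)]
side 653 [array([644. , -91.5]), array([ 82.9, 110.1]), np.float64(78.8)]
```

View pics/c6.png

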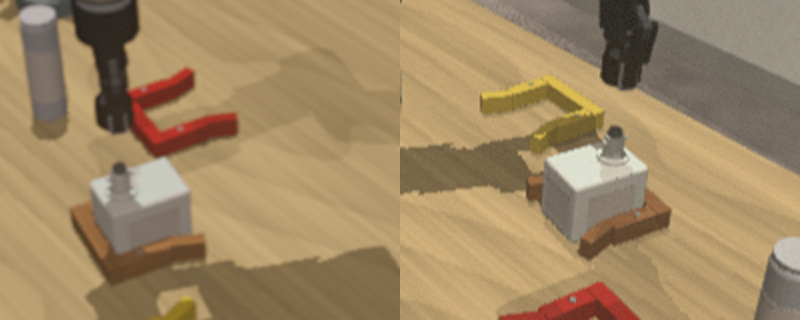

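The cap is held above the open neck (crop (118,175) / (615,135)), and the jug has not moved from home.

```bash
python3 -c "from station import job; print(job.sign_off())"
```

```text
the job is handed in; nothing more can be done
None
```

I pushed the jug home against the wooden cleats, then pressed, twisted and lifted its cap, and handed the job in at about 13.5 s with the cap held about 8 cm above the open neck; no verdict was returned.

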